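# Third hand at the riveting jig

### The job

Pick up the brass T-shaped bracket and press its flange against the sprung beech pad of the green riveting jig, level, square and with its edges lined up with the pad's all round, so that the goldsmith can rivet it from behind. Press gently and steadily with about 10 N (pointer on the green mark, 6 to 14 N, never 20 N or more) for at least two seconds, and finish while still holding it there, off the jig's base, pressing with the same force. Do not disturb the dark steel bracket or the other things on the bench.

Things in the scene. Friction and masses are not known exactly. Their poses are not given: they have to be found in the camera images.
- bracket: Loose T-shaped yellow brass bracket, about 0.38 kg, standing upright. Origin at the underside below the web; x to the flange, z up. Web: wall 12 mm thick (y), x -30 to 22, z 0 to 40 mm: grip it across its thickness from above, best near x = -6 mm. Flange: plate 8 mm thick (x 22 to 30), 60 mm wide (y), z 0 to 44 mm, two small dark rivet holes.
- bracket_face (a point): Centre of the flange's flat outer face (the face to press), at x 30, y 0, z 22 mm in the bracket's frame; same axes as the bracket.
- jig: Riveting jig, fixed: green base 170 (x) x 110 (y) x 15 mm, origin at the centre of its underside, z up. A steel rear block (x 25 to 61 mm, 90 mm wide, top at z 82 mm) carries the sprung pad on two rods. On the block's top lie white, green and red stripes: a black pointer on the pad (its top at z 89 mm) has its tip on the green when the pad is pushed in 6 to 14 mm.
- pad_face (a point): Centre of the front of the upright beech pad (60 mm wide in y, 44 mm high, 12 mm thick); moves with the pad. Axes as the jig's: the face looks to -x, press towards +x; z up. Unpressed it is at x -20, y 0, z 57 mm in the jig's frame: the pad's lower edge is 20 mm above the base plate, whose front edge is 65 mm in front of the face.
- pad (a joint): How far the pad is pushed in along the jig's +x (m): 0 to 0.018 (hard stop). It is sprung, 1.0 N per mm from zero: 10 mm = 10 N. It springs back when let go.
- steel_bracket: A dark steel bracket, same shape and size as the brass one, not to be used.
- hammer: A hammer lying on the bench, a bystander.
- screwdriver: A screwdriver with a red handle lying on the bench, a bystander.
- file: A flat file with a dark wooden handle, 275 mm long, lying on the bench, a bystander. Origin where blade and handle meet.
- flux_jar: An amber glass jar, 60 mm across, 75 mm high, a bystander.
- doming_block: A 55 mm steel cube with round dimples, a bystander.
- findings_bowl: A small white bowl, 90 mm across, 30 mm high, a bystander.
There are look-alikes about, which are no part of the job. Of the things that look like the bracket, take the one that is farthest to the robot's left at the start.

How it is judged:
By the outcome, as a careful person would: the job done as asked, in the order asked, and still so for the second after the job is handed in, while the arm keeps its last pose, push and grip.
It also fails if it takes over 56 s, if anything falls off the work surface, if the arm or the gripper's body presses on something with over 40 N, if the wrist force passes 120 N, or if a joint passes its speed limit or range.

### The arm

A 7-joint arm with a two-finger parallel gripper is mounted at the origin on the work surface. World frame = base frame: x ahead of the robot, y to its left, z up, the work surface at z = 0. Lengths are in m, angles in rad, forces in N, time in s.
With the tool pointing down it reaches from about 0.425 to 0.95 m from the base axis. Payload 4.7 kg.
Tool frame: the origin (TCP) lies on the centre line of the jaws, within the pads' length; the fingertips stand 22 mm ahead of it and the grasp point (between the pads) lies 3 mm ahead of it; z points along the fingers, y is the line along which they close (so a half turn about z gives the same grasp; the last joint's range is limited). The gripper opens to 85 mm and grips with 20 to 120 N. Pads are 22 mm wide; open, the fingers measure 114 mm over their backs; the gripper's body (76 mm by 85 mm) begins 54 mm behind the grasp point. The pads swing forward as they close: fully open they stand 13 mm farther back than shut.
Start: joints at [1.153, 0.469, -0.049, 1.532, 0.024, 1.141, -0.082], TCP at [0.256, -0.625, 0.253] pointing down, gripper open.
Joint ranges: [-2.59, 2.59], [-0.33, 1.99], [-1.39, 1.29], [0.1, 2.45], [-1.04, 4.18], [0.21, 1.99], [-2.66, 2.66]. Speed limits (rad/s): [2.57, 2.57, 3.14, 3.14, 3.14, 3.14, 3.14].

### API

Orientations are given as a unit quaternion [w, x, y, z].
In Python, from plant import r gives the robot as it stands.
- The arm moves only by the tool jog_arm, never from a script. Its argument "moves" is text: rows parted by semicolons, each of 7 numbers parted by spaces: the turn, a rotation vector about the tool's x, y, z in degrees, then the shift along the tool's x, y, z in m, then the opening, from 0 (shut) to 1 (fully open). In form: ax ay az tx ty tz claw; .... A call has 1 to 12 rows; each row shifts and turns the commanded pose from where the row before left it, along the tool's axes as they then stand; what a row does not reach is not made up. A row lasts 1/12 s, in which the tool goes at most 41.7 mm and 7.16 degrees, less where a joint would pass 70% of its speed; a pose out of reach is approached as far as the arm can. A call with a gripper value outside its range is refused whole. The fingers move at their own pace and stop on an object; "grip_force" is the grip in N (left out, the last holds). Time passes only in rows, so rows that do not move let the fingers close. It gives the time, the measured TCP pose, the force, the opening and the grip force at its end, in the units of the state.
- r.get_state(): the state, without advancing time (a new reading comes with each control period).
- r.capture(name): name is "scene" or "top" or "wrist"; returns (picture, depth): 384x512x3 uint8, red, green, blue; 384x512 float32, m along the optical axis (not along the pixel's ray), 0 where there is no reading.
- r.camera_info(name): a dict with "intrinsics" (3x3 intrinsics, pixels), "position" and "attitude" of the camera in the world. Camera axes: x right, y down, z forward; pixel columns grow to the right and rows downward; lengths in m; the calibration is good to about 2 mm. A picture is of the moment at which its call begins: read the wrist's pose just before it. camera_info takes no time and is no camera call; for the wrist camera it gives the pose at the moment of the call.
- r.sign_off(): hands the job in; it is judged then, once.
The state is a dict: "t": time; "qpos": joint angles; "dq": joint speeds; "joint_torque": joint torques, N m; "ee_pos": TCP position; "tool_rot": TCP orientation; "contact_force": force on the tool from outside, world axes, zero at the start; "wrist_torque": the same for the moment, N m; "opening": finger opening in m; "grasp_force": force on a finger pad.
Only numpy, scipy, OpenCV 4.12 (cv2) and the standard library are available. Lean on these libraries where they do the work, as an engineer would, in place of code of your own. Each camera call takes 0.05 s, during which the arm holds its last target. There are 200 camera calls.

## Working session

There is one attempt and no reset: what is moved stays moved. The work goes in short steps, Python scripts to look and compute and a tool call to move; the robot and the scene stay as the last step left them, time stands still between calls to the robot, and variables do not carry over. Pictures are saved under pics/ and viewed, at most 10 in all, crops included, and the job is handed in when it is done.

Besides the shell and the picture viewer there is one more tool, called after ">>>" as a command line: name --argument value ..., lists and objects as JSON in quotes. jog_arm: Moves the arm, as the interface text tells. Its arguments: {"type":"object","properties":{"moves":{"type":"string"},"grip_force":{"type":"number"}},"required":["moves"]}

```bash
mkdir -p pics; ls
python3 - <<'E'
from plant import r
import cv2, numpy as np
for n in ("scene","top"):
    p,d=r.capture(n); cv2.imwrite(f"pics/{n}0.png",p[:,:,::-1]); np.savez(f"{n}0.npz",p=p,d=d)
    print(n,r.camera_info(n))
a=[cv2.imread(f"pics/{n}0.png") for n in("scene","top")]
print(r.get_state())
E
```

```text
pics
scene {'intrinsics': array([[366.35918171,   0.        , 257.18453138],
       [  0.        , 366.35918171, 189.47744619],
       [  0.        ,   0.        ,   1.        ]]), 'position': array([ 0.85845829, -0.49005691,  0.83919972]), 'attitude': array([-0.32541761,  0.9097642 ,  0.24209854, -0.08843519])}
top {'intrinsics': array([[347.04418959,   0.        , 259.00661004],
       [  0.        , 347.04418959, 183.99755483],
       [  0.        ,   0.        ,   1.        ]]), 'position': array([0.37268225, 0.0584986 , 0.94234869]), 'attitude': array([-0.04347569,  0.71206112, -0.6971708 ,  0.07093447])}
{'t': 0.1, 'qpos': array([ 1.15309728,  0.46938526, -0.0486137 ,  1.5335698 ,  0.0240856 ,
        1.14102349, -0.08232989]), 'dq': array([ 0.00034315, -0.00204111, -0.00188386, -0.00341338,  0.00054203,
        0.0011126 , -0.00025698]), 'joint_torque': array([ 7.76305460e-04, -5.11517322e+01, -4.69709281e-02, -2.38392001e+01,
        1.08171394e-02,  4.40926829e-03,  4.53124301e-05]), 'ee_pos': array([ 0.25571832, -0.62415546,  0.25235187]), 'tool_rot': array([-8.79242212e-04,  9.81162506e-01,  1.93182107e-01, -1.94559410e-04]), 'contact_force': array([0.64738823, 0.61336797, 0.47266759]), 'wrist_torque': array([-0.02623601,  0.00415552,  0.03832013]), 'grasp_force': 0.0, 'opening': 0.08563094361701912}
```

View pics/top0.png

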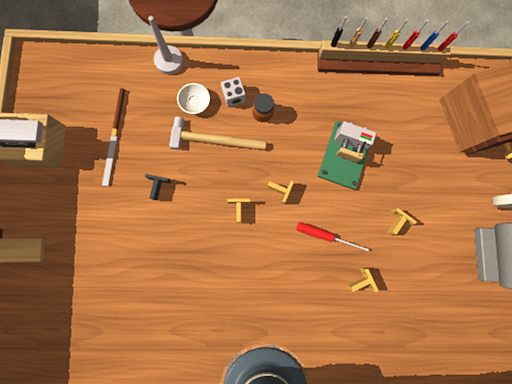

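View pics/scene0.png

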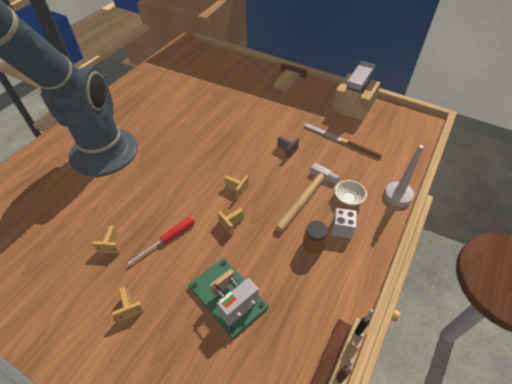

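The top view shows the robot base at the bottom, and left in the image is the robot's left (+y). The leftmost brass bracket is at (240,208). The other brass ones are at (283,190), (402,220) and (367,282), the dark steel one is at (157,185), and the jig is at about (348,153). The scene view agrees: the target is at (236,184) and the jig at (228,297). Next I'll take rough positions.

```bash
cat > h.py <<'E'
import numpy as np, cv2
from scipy.spatial.transform import Rotation as R
def Rq(q): return R.from_quat(np.roll(q,-1)).as_matrix()   # w,x,y,z -> matrix
def rays(ci,uv):
    K=ci["intrinsics"]; uv=np.atleast_2d(uv).astype(float)
    d=np.c_[(uv[:,0]-K[0,2])/K[0,0],(uv[:,1]-K[1,2])/K[1,1],np.ones(len(uv))]
    return d@Rq(ci["attitude"]).T
def onplane(ci,uv,z):
    d=rays(ci,uv); c=ci["position"]; return c+d*((z-c[2])/d[:,2])[:,None]
def cloud(ci,depth,mask):
    v,u=np.nonzero(mask&(depth>0)); return ci["position"]+rays(ci,np.c_[u,v])*depth[v,u][:,None]
def mask(p,lo,hi): return cv2.inRange(cv2.cvtColor(p,cv2.COLOR_RGB2HSV),np.array(lo),np.array(hi))>0
E
python3 - <<'E'
from h import *; from plant import r
for n,box,jb in(("top",(222,192,256,228),(312,115,382,195)),("scene",(222,168,254,204),(180,250,275,345))):
    f=np.load(n+"0.npz");p,d=f["p"],f["d"];ci=r.camera_info(n)
    for nm,b in(("br",box),("jig",jb)):
        m=np.zeros(d.shape,bool);m[b[1]:b[3],b[0]:b[2]]=1
        c=cloud(ci,d,m); t=c[c[:,2]>(.03 if nm=="br" else .075)]
        print(n,nm,"bench z",np.median(c[:,2]),"top",np.percentile(t[:,2],[5,50,95]).round(4),t.mean(0).round(4),t.min(0).round(3),t.max(0).round(3),len(t))
        if nm=="jig":
            g=m&mask(p,(50,90,30),(90,255,255)); cg=cloud(ci,d,g); cg=cg[(cg[:,2]>.008)&(cg[:,2]<.022)]
            rect=cv2.minAreaRect((cg[:,:2]*1000).astype(np.float32)); print(" base rect mm",rect,np.median(cg[:,2]))
        else:
            print(" rect",cv2.minAreaRect((t[:,:2]*1000).astype(np.float32)))
ci=r.camera_info("wrist");print(ci)
f=[cv2.resize(np.load("top0.npz")["p"][y:y+50,x:x+50] ,(400,400),interpolation=cv2.INTER_CUBIC) for x,y in((215,185),(320,110))]
E
```

```text
top br bench z 0.001372547738904717 top [0.0386 0.0418 0.0469] [0.4617 0.0757 0.0424] [0.422 0.047 0.035] [0.482 0.105 0.049] 192
 rect ((452.08404541015625, 75.32357788085938), (59.644126892089844, 57.20979690551758), 1.6666494607925415)
top jig bench z 0.0035709521730972194 top [0.0775 0.0829 0.0872] [ 0.6443 -0.2259  0.0827] [ 0.588 -0.277  0.075] [ 0.686 -0.182  0.092] 630
 base rect mm ((614.7183837890625, -215.06784057617188), (108.01038360595703, 166.53262329101562), 71.5282974243164) 0.01624559584135754
scene br bench z 0.0003261454567887734 top [0.0322 0.0397 0.0452] [0.4641 0.0757 0.0394] [0.423 0.047 0.03 ] [0.484 0.108 0.047] 160
 rect ((462.1352844238281, 69.13521575927734), (67.02084350585938, 54.331199645996094), 24.65089225769043)
scene jig bench z 0.0008747519066427678 top [0.0776 0.0815 0.0851] [ 0.648  -0.2287  0.0814] [ 0.59  -0.277  0.075] [ 0.687 -0.182  0.09 ] 864
 base rect mm ((0.0, 0.0), (0.0, 0.0), 0.0) nan
{'intrinsics': array([[343.48880615,   0.        , 255.61072371],
       [  0.        , 343.48880615, 192.92285535],
       [  0.        ,   0.        ,   1.        ]]), 'position': array([ 0.31688188, -0.59920815,  0.37357785]), 'attitude': array([ 0.10960913,  0.82328149, -0.55189356, -0.07487942])}
  return _methods._mean(a, axis=axis, dtype=dtype,
  ret = ret.dtype.type(ret / rcount)
```

>>> jog_arm --moves "0 0 6.8 0 0 0 1;0 0 6.8 0 0 0 1;0 0 6.8 0 0 0 1;0 0 6.8 0 0 0 1;0 0 6.8 0 0 0 1;0 0 6.8 0 0 0 1;0 0 0 0.01 -0.025 -0.001 1;0 0 0 0.01 -0.025 -0.001 1;0 0 0 0.01 -0.025 -0.001 1;0 0 0 0.01 -0.025 -0.001 1;0 0 0 0.01 -0.025 -0.001 1;0 0 0 0.01 -0.025 -0.001 1"

```text
t: 1.1
ee_pos: [0.361, -0.5001, 0.2589]
tool_rot: [-0.0, 0.987, -0.161, -0.0]
contact_force: [0.3, -0.2, 0.7]
opening: 0.0855
grasp_force: 0.0
```

>>> jog_arm --moves "0 0 0 0.01 -0.025 -0.001 1;0 0 0 0.01 -0.025 -0.001 1;0 0 0 0.01 -0.025 -0.001 1;0 0 0 0.01 -0.025 -0.001 1;0 0 0 0.01 -0.025 -0.001 1;0 0 0 0.01 -0.025 -0.001 1;0 0 0 0.01 -0.025 -0.001 1;0 0 0 0.01 -0.025 -0.001 1;0 0 0 0.01 -0.025 -0.001 1;0 0 0 0.01 -0.025 -0.001 1;0 0 0 0.01 -0.025 -0.001 1;0 0 0 0.01 -0.025 -0.001 1"

```text
t: 2.1
ee_pos: [0.57, -0.2539, 0.2709]
tool_rot: [-0.0, 0.987, -0.161, -0.0]
contact_force: [1.0, 0.2, -0.1]
opening: 0.0851
grasp_force: 0.0
```

>>> jog_arm --moves "0 0 0 0.01 -0.025 -0.001 1;0 0 0 0.01 -0.025 -0.001 1;0 0 0 0 0 0 1;0 0 0 0 0 0 1"

```text
t: 2.43
ee_pos: [0.6051, -0.2118, 0.2726]
tool_rot: [-0.0, 0.987, -0.159, -0.001]
contact_force: [-1.2, -0.7, -0.1]
opening: 0.0856
grasp_force: 0.0
```

Run:
```python
from h import *; from plant import r
s=r.get_state();ci=r.camera_info("wrist");p,d=r.capture("wrist");np.savez("w1.npz",p=p,d=d,pos=ci["position"],att=ci["attitude"])
cv2.imwrite("pics/w1.png",p[:,:,::-1]);print(s["t"],s["ee_pos"],R.from_matrix(Rq(s["tool_rot"])).as_matrix().round(3),ci,s["qpos"].round(2))
```

```text
2.4333 [ 0.60513186 -0.21183985  0.27261148] [[ 0.949 -0.314 -0.001]
 [-0.314 -0.949  0.001]
 [-0.001 -0.001 -1.   ]] {'intrinsics': array([[343.48880615,   0.        , 255.61072371],
       [  0.        , 343.48880615, 192.92285535],
       [  0.        ,   0.        ,   1.        ]]), 'position': array([ 0.66794526, -0.23310892,  0.39378342]), 'attitude': array([-0.07755748, -0.58077769,  0.80303059,  0.10873811])} [ 0.32  0.4  -0.07  1.59  0.03  1.15 -1.65]
```

View pics/w1.png

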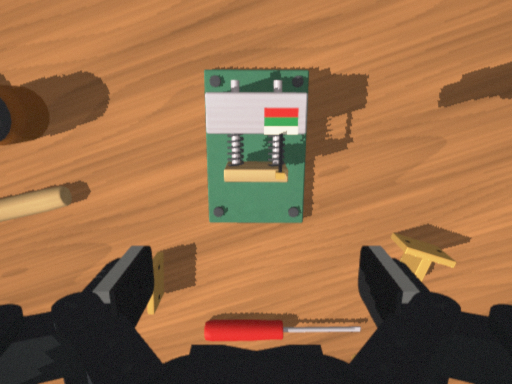

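The wrist view shows the jig with its base corners at about (206,70), (308,70), (302,222) and (209,222). The beech pad top runs from (225,166) to (287,181), the block is at y 93 to 134, and the stripes are at about (281,120).

```bash
cat >> h.py <<'E'
def jigmeas(p,d,ci,box):
    x0,y0,x1,y1=box; roi=np.zeros(d.shape,bool); roi[y0:y1,x0:x1]=1
    g=roi&mask(p,(50,60,20),(95,255,255))
    cnt=max(cv2.findContours(g.astype(np.uint8),0,2)[0],key=cv2.contourArea)[:,0]
    hull=cv2.convexHull(cnt)[:,0]; P=onplane(ci,hull,.015)[:,:2]
    rc=cv2.minAreaRect((P*1000).astype(np.float32)); print("base",rc)
    c=cloud(ci,d,roi)
    return g,c
E
python3 - <<'E'
from h import *; from plant import r
f=np.load("w1.npz");p,d=f["p"],f["d"];ci=r.camera_info("wrist");ci["position"]=f["pos"];ci["attitude"]=f["att"]
g,c=jigmeas(p,d,ci,(195,60,320,230))
# base edges by row/col fits
v,u=np.nonzero(g)
for nm,rows in(("left",1),("right",-1)):
    pts=[]
    for y in list(range(140,160))+list(range(185,205)):
        xs=u[v==y]; pts.append((xs.min()-.5 if rows==1 else xs.max()+.5,y))
    P=onplane(ci,np.array(pts),.015)[:,:2]; l=cv2.fitLine((P*1000).astype(np.float32),cv2.DIST_HUBER,0,.01,.01).ravel(); print(nm,l,np.degrees(np.arctan2(l[1],l[0])))
# pad beech mask
b=mask(p,(12,60,110),(30,255,255)); m=np.zeros_like(b); m[150:195,218:295]=1; b&=m
cp=cloud(ci,d,b); print("pad z",np.percentile(cp[:,2],[5,25,50,75,95]),b.sum())
rc=cv2.minAreaRect(onplane(ci,np.argwhere(b)[:,::-1],.079)[:,:2].astype(np.float32)*1000);print(rc)
for y in range(160,188,1): 
    xs=np.nonzero(b[y])[0]; print(y,len(xs) and (xs.min(),xs.max(),len(xs)),p[y,245],round(float((ci["position"]+rays(ci,[245,y])*d[y,245])[0,2]),4))
m=np.zeros_like(b); m[90:140,200:310]=1; cc=cloud(ci,d,m); t=cc[(cc[:,2]>.077)]; print("block",np.median(t[:,2]),cv2.minAreaRect(t[:,:2].astype(np.float32)*1000))
E
```

```text
base ((585.2431030273438, -205.09228515625), (108.82819366455078, 101.89402770996094), 71.53900909423828)
left [ 9.4904840e-01 -3.1513032e-01  6.0881995e+02 -1.5565501e+02] -18.368681
right [ 9.4912058e-01 -3.1491295e-01  5.8472693e+02 -2.6220929e+02] -18.355556
pad z [0.06534733 0.07868151 0.07939405 0.08003479 0.08887039] 919
((604.843994140625, -211.5906982421875), (59.25930404663086, 16.22005271911621), 71.76160430908203)
160 0 [ 89 139 104] 0.0167
161 0 [ 94 111  80] 0.0383
162 0 [104  86  61] 0.0427
163 0 [103  83  59] 0.0505
164 (np.int64(259), np.int64(262), 2) [107  86  59] 0.0568
165 (np.int64(243), np.int64(284), 19) [111  88  61] 0.0607
166 (np.int64(241), np.int64(284), 12) [109  88  59] 0.0663
167 (np.int64(228), np.int64(265), 11) [110  88  61] 0.0718
168 (np.int64(225), np.int64(286), 57) [122 100  70] 0.0759
169 (np.int64(224), np.int64(287), 60) [172 140  94] 0.0788
170 (np.int64(224), np.int64(287), 60) [226 185 125] 0.0797
171 (np.int64(224), np.int64(287), 60) [238 202 134] 0.0798
172 (np.int64(224), np.int64(287), 64) [239 203 137] 0.0795
173 (np.int64(224), np.int64(287), 64) [238 202 135] 0.0792
174 (np.int64(224), np.int64(287), 64) [236 200 134] 0.0796
175 (np.int64(224), np.int64(287), 64) [235 198 132] 0.0795
176 (np.int64(224), np.int64(287), 64) [235 197 132] 0.0796
177 (np.int64(224), np.int64(287), 64) [232 193 129] 0.0802
178 (np.int64(224), np.int64(287), 64) [228 189 127] 0.0813
179 (np.int64(224), np.int64(287), 64) [226 185 125] 0.0799
180 (np.int64(224), np.int64(287), 64) [222 181 121] 0.0795
181 (np.int64(225), np.int64(286), 62) [177 157 107] 0.0162
182 0 [112 141 103] 0.0159
183 0 [ 92 145 108] 0.0163
184 0 [ 88 141 105] 0.0161
185 0 [ 86 141 106] 0.0156
186 0 [ 88 143 108] 0.0161
187 0 [ 86 141 105] 0.0151
block 0.08269083233299296 ((654.3460083007812, -228.18484497070312), (90.13607025146484, 40.11532974243164), 71.73870849609375)
```

>>> jog_arm --moves "0 0 -6.1 0 0 0 1;0 0 -6.1 0 0 0 1;0 0 -6.1 0 0 0 1;0 0 0 -0.018 -0.032 0.006 1;0 0 0 -0.018 -0.032 0.006 1;0 0 0 -0.018 -0.032 0.006 1;0 0 0 -0.018 -0.032 0.006 1;0 0 0 -0.018 -0.032 0.006 1;0 0 0 -0.018 -0.032 0.006 1;0 0 0 -0.018 -0.032 0.006 1;0 0 0 -0.018 -0.032 0.006 1;0 0 0 -0.018 -0.032 0.006 1"

```text
t: 3.48
ee_pos: [0.4423, 0.0739, 0.2191]
tool_rot: [0.0, 1.0, -0.004, 0.0]
contact_force: [0.5, 0.6, 0.3]
opening: 0.0855
grasp_force: 0.0
```

>>> jog_arm --moves "0 0 0 0 0 0 1;0 0 0 0 0 0 1;0 0 0 0 0 0 1"

```text
t: 3.73
ee_pos: [0.4438, 0.0728, 0.2195]
tool_rot: [0.0, 1.0, -0.003, 0.0]
contact_force: [0.5, -0.6, 1.1]
opening: 0.0854
grasp_force: 0.0
```

Run:
```python
from h import *; from plant import r
s=r.get_state();ci=r.camera_info("wrist");p,d=r.capture("wrist");np.savez("w2.npz",p=p,d=d,pos=ci["position"],att=ci["attitude"])
cv2.imwrite("pics/w2.png",p[:,:,::-1]);print(s["t"],s["ee_pos"],Rq(s["tool_rot"]).round(3),s["qpos"].round(2))
```

```text
3.7333 [0.44383895 0.0728426  0.21946853] [[ 1.    -0.006  0.001]
 [-0.006 -1.    -0.001]
 [ 0.001  0.001 -1.   ]] [ 0.03  0.16 -0.31  2.07  0.06  0.92 -1.9 ]
```

View pics/w2.png

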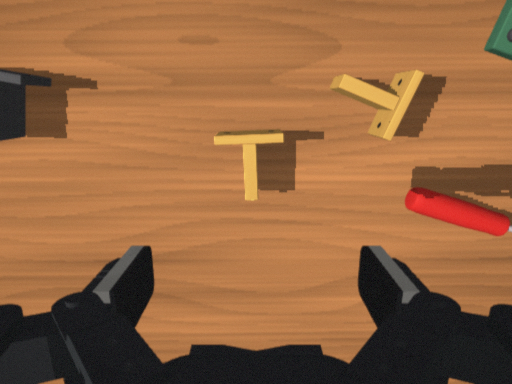

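The target bracket's flange top runs from (215,138) to (283,138), and its web runs down to (251,199). A second brass bracket at about (385,103) is clear of the gripper path.

```bash
cat >> h.py <<'E'
def load(n):
    from plant import r
    f=np.load(n);ci=r.camera_info("wrist");ci["position"]=f["pos"];ci["attitude"]=f["att"];return f["p"],f["d"],ci
def line(P):
    l=cv2.fitLine((P*1000).astype(np.float32),cv2.DIST_HUBER,0,.01,.01).ravel(); return l,np.degrees(np.arctan2(l[1],l[0]))
E
python3 - <<'E'
from h import *; from plant import r
p,d,ci=load("w2.npz")
b=mask(p,(12,100,120),(32,255,255)); hsv=cv2.cvtColor(p,cv2.COLOR_RGB2HSV)
print("brass hsv",hsv[170,250],hsv[139,250],"wood",hsv[230,250],hsv[170,230])
m=np.zeros_like(b);m[125:206,208:290]=1
b=mask(p,(20,100,150),(32,255,255))&m
c=cloud(ci,d,m); t=c[c[:,2]>.025]; z=t[:,2]; print("web z",np.median(t[t[:,0]<.468][:,2]),"flange",np.median(t[t[:,0]>.474][:,2]))
for y in list(range(128,150,2))+list(range(150,204,6)):
    xs=np.nonzero(b[y])[0]; print(y,len(xs) and (xs.min(),xs.max()),p[y,250])
L=[];Rr=[]
for y in range(152,194):
    xs=np.nonzero(b[y])[0]; L.append((xs.min()-.5,y)); Rr.append((xs.max()+.5,y))
mid=(np.array(L)+np.array(Rr))/2
for nm,q in(("L",L),("R",Rr),("mid",mid)): print(nm,line(onplane(ci,np.array(q),.040)[:,:2]))
# columns
top=[];bot=[]
for x in list(range(219,240))+list(range(260,280)):
    ys=np.nonzero(b[128:150,x])[0]+128; top.append((x,ys.min()-.5)); bot.append((x,ys.max()+.5))
for nm,q in(("fltop",top),("flbot",bot)): print(nm,np.mean([k[1] for k in q]),line(onplane(ci,np.array(q),.044)[:,:2]))
ys=[y for y in range(185,206) if b[y,250]]; print("web end",onplane(ci,[250,max(ys)+.5],.040))
print("fl ends",onplane(ci,[[np.nonzero(b[139])[0].min()-.5,139],[np.nonzero(b[139])[0].max()+.5,139]],.044))
# pad front
p,d,ci=load("w1.npz"); A=onplane(ci,[[223.5,181.3],[255.5,181.3],[287.5,181.3]],.079);print("pad",A)
E
```

```text
brass hsv [ 19 153 231] [ 20 153 235] wood [ 13 152 191] [ 13 150 192]
web z 0.040485883952001395 flange 0.04434986570430405
128 0 [177 119  72]
130 0 [144 104  58]
132 0 [122  92  46]
134 0 [181 137  69]
136 (np.int64(250), np.int64(282)) [234 185  94]
138 (np.int64(214), np.int64(282)) [237 189  96]
140 (np.int64(215), np.int64(281)) [235 185  93]
142 (np.int64(216), np.int64(251)) [230 179  88]
144 0 [222 169  87]
146 (np.int64(244), np.int64(254)) [235 187  95]
148 (np.int64(244), np.int64(252)) [234 185  93]
150 (np.int64(244), np.int64(254)) [235 186  93]
156 (np.int64(243), np.int64(254)) [234 183  92]
162 (np.int64(246), np.int64(254)) [235 185  96]
168 (np.int64(246), np.int64(254)) [232 182  92]
174 (np.int64(244), np.int64(253)) [232 182  94]
180 (np.int64(246), np.int64(255)) [231 182  91]
186 (np.int64(246), np.int64(248)) [232 180  94]
192 (np.int64(246), np.int64(248)) [231 181  91]
198 (np.int64(245), np.int64(251)) [229 176  89]
L (array([9.9849510e-01, 5.4841448e-02, 4.4649268e+02, 8.2650597e+01],
      dtype=float32), np.float32(3.1437604))
R (array([ 9.9236554e-01, -1.2333148e-01,  4.4824496e+02,  7.5321434e+01],
      dtype=float32), np.float32(-7.084411))
mid (array([ 9.9997139e-01, -7.5669126e-03,  4.4742145e+02,  7.9092133e+01],
      dtype=float32), np.float32(-0.43355626))
fltop 136.28048780487805 (array([ 5.8684185e-02, -9.9827659e-01,  4.7942480e+02,  7.6191818e+01],
      dtype=float32), np.float32(-86.635704))
flbot 140.96341463414635 (array([ 7.2606355e-02, -9.9736065e-01,  4.7550604e+02,  7.7002792e+01],
      dtype=float32), np.float32(-85.836296))Traceback (most recent call last):
  File "<stdin>", line 20, in <module>
ValueError: max() iterable argument is empty
```

```bash
cat >> h.py <<'E'
def brmeas(p,ci,zb,fr,wr,x0,x1,xm,thr=212):
    """fr: flange rows, wr: web rows (python ranges), x0..x1 columns, xm web column; sub-pixel edges from the red channel"""
    g=p[:,:,0].astype(float)
    def cross(v,i,step):   # walk from bright index i until below thr, interpolate
        while v[i+step]>=thr: i+=step
        return i+step*(v[i]-thr)/(v[i]-v[i+step])
    L=np.array([(cross(g[y],xm,-1),y) for y in wr]);Rr=np.array([(cross(g[y],xm,1),y) for y in wr])
    for nm,q in(("webL",L),("webR",Rr),("mid",(L+Rr)/2)): print(nm,line(onplane(ci,q,zb+.040)[:,:2]))
    ym=(fr[0]+fr[-1])//2; cols=[x for x in range(x0+6,x1-5) if abs(x-xm)>12]
    T=np.array([(x,cross(g[:,x],ym,-1)) for x in cols]);B=np.array([(x,cross(g[:,x],ym,1)) for x in cols])
    for nm,q in(("flFront",T),("flBack",B)): print(nm,line(onplane(ci,q,zb+.044)[:,:2]))
    e=np.array([(cross(g[y],xm+s*20,s),y) for y in fr for s in(-1,1)]); E=onplane(ci,e,zb+.044)
    print("flange ends",E[0::2,:2].mean(0),E[1::2,:2].mean(0),"mid",E[:,:2].mean(0))
E
python3 - <<'E'
from h import *
p,d,ci=load("w2.npz")
print(p[130:146,228,0],p[139,208:222,0],p[170,238:262,0],p[194:204,251,0])
brmeas(p,ci,0,range(137,141),range(152,194),214,283,250)
print("web end",onplane(ci,[251,199.5],.040))
p,d,ci=load("w1.npz"); print("pad",onplane(ci,[[223.5,181.3],[255.5,181.3],[287.5,181.3]],.079))
print(p[176:184,245,0],p[176:184,270,0],p[175,220:228,0],p[175,284:292,0])
E
```

```text
[170 141  95 104 132 193 227 234 234 238 238 235 235 229 203 181] [186 185 185 185 187 198 246 239 236 237 236 235 236 235] [195 195 195 195 198 197 233 236 235 233 233 233 231 231 232 232 233 228
 181 122 109 112 113 109] [230 231 229 229 230 231 216 189 181 179]
webL (array([9.9969274e-01, 2.4786800e-02, 4.4026971e+02, 8.3733093e+01],
      dtype=float32), np.float32(1.4203246))
webR (array([9.9958694e-01, 2.8739031e-02, 4.4871997e+02, 7.2695389e+01],
      dtype=float32), np.float32(1.6468519))
mid (array([9.9952638e-01, 3.0773709e-02, 4.4027353e+02, 7.8045082e+01],
      dtype=float32), np.float32(1.7634821))
flFront (array([ 3.2144926e-02, -9.9948323e-01,  4.8051700e+02,  8.1393227e+01],
      dtype=float32), np.float32(-88.157906))
flBack (array([ 4.1505646e-02, -9.9913830e-01,  4.7391641e+02,  7.8215263e+01],
      dtype=float32), np.float32(-87.621216))
flange ends [0.4776552  0.10885072] [0.47731496 0.04963792] mid [0.47748508 0.07924432]
web end [[0.42175161 0.07709911 0.04      ]]
pad [[ 0.60629617 -0.18034365  0.079     ]
 [ 0.59686451 -0.20896569  0.079     ]
 [ 0.587436   -0.23757818  0.079     ]]
[235 232 228 226 222 177 112  92] [231 229 227 224 221 188 122  89] [ 89  87  86 122 238 239 236 236] [233 226 170 135  98  87  84  83]
```

>>> jog_arm --moves "0 0 -2.1 0 0 0 1;0 0 0 0.0015 -0.0052 0.019 1;0 0 0 0 0 0.02 1;0 0 0 0 0 0.02 1;0 0 0 0 0 0.02 1;0 0 0 0 0 0.02 1;0 0 0 0 0 0.02 1;0 0 0 0 0 0.02 1;0 0 0 0 0 0.02 1;0 0 0 0 0 0.01 1;0 0 0 0 0 0 1;0 0 0 0 0 0 1"

```text
t: 4.78
ee_pos: [0.4453, 0.0789, 0.0502]
tool_rot: [0.0, 1.0, 0.015, -0.0]
contact_force: [-0.4, 0.1, -0.0]
opening: 0.0855
grasp_force: 0.0
```

Run:
```python
from h import *; from plant import r
s=r.get_state();ci=r.camera_info("wrist");p,d=r.capture("wrist");np.savez("w3.npz",p=p,d=d,pos=ci["position"],att=ci["attitude"])
cv2.imwrite("pics/w3.png",p[:,:,::-1]);print(s["t"],s["ee_pos"],Rq(s["tool_rot"]).round(4),s["qpos"].round(2))
```

```text
4.7833 [0.44534601 0.07892079 0.05024758] [[ 9.995e-01  3.100e-02 -3.000e-04]
 [ 3.100e-02 -9.995e-01 -5.000e-04]
 [-4.000e-04  5.000e-04 -1.000e+00]] [-0.06  0.43 -0.26  2.21  0.22  0.52 -2.02]
```

View pics/w3.png

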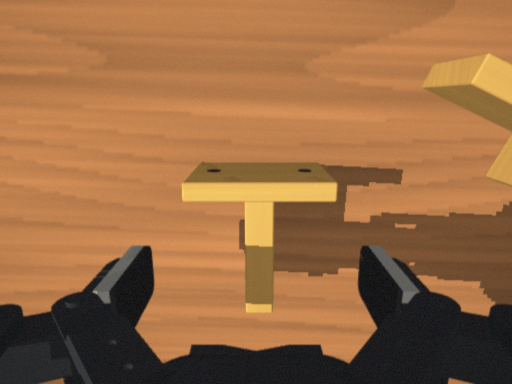

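The bracket is centred between the fingers, with the web at column 259 and the finger midline at 256, and it looks square. I'll descend and close.

>>> jog_arm --moves "0 0 0 0 0.001 0.01 1;0 0 0 0 0 0.01 1;0 0 0 0 0 0 1;0 0 0 0 0 0 0.3;0 0 0 0 0 0 0.1;0 0 0 0 0 0 0;0 0 0 0 0 0 0;0 0 0 0 0 0 0;0 0 0 0 0 0 0;0 0 0 0 0 0 0;0 0 0 0 0 0 0;0 0 0 0 0 0 0" --grip_force 70

```text
t: 5.83
ee_pos: [0.4451, 0.0786, 0.0307]
tool_rot: [0.0, 1.0, 0.016, 0.0]
contact_force: [-0.7, -0.4, 5.5]
opening: 0.0107
grasp_force: 68.8
```

>>> jog_arm --moves "0 0 0 0 0 -0.005 0;0 0 0 0 0 -0.015 0;0 0 0 0 0 -0.02 0;0 0 0 0 0 -0.02 0;0 0 0 0 0 -0.02 0;0 0 0 0 0 -0.02 0;0 0 0 0 0 -0.02 0;0 0 0 0 0 -0.01 0;0 0 0 0 0 0 0;0 0 0 0 0 0 0"

```text
t: 6.67
ee_pos: [0.4444, 0.0787, 0.1599]
tool_rot: [0.0, 1.0, 0.016, -0.0]
contact_force: [0.1, -0.6, -3.6]
opening: 0.011
grasp_force: 68.3
```

Run:
```python
from h import *; from plant import r
s=r.get_state();ci=r.camera_info("wrist");p,d=r.capture("wrist");np.savez("w4.npz",p=p,d=d,pos=ci["position"],att=ci["attitude"])
cv2.imwrite("pics/w4.png",p[:,:,::-1]);print(s["t"],s["ee_pos"],Rq(s["tool_rot"]).round(4),s["opening"],s["grasp_force"],s["contact_force"])
```

```text
6.6667 [0.44444124 0.07865502 0.15992083] [[ 9.995e-01  3.270e-02 -3.000e-04]
 [ 3.270e-02 -9.995e-01 -2.000e-04]
 [-3.000e-04  2.000e-04 -1.000e+00]] 0.011049309315887396 68.28222155570984 [ 0.11867753 -0.64556118 -3.55505855]
```

View pics/w4.png

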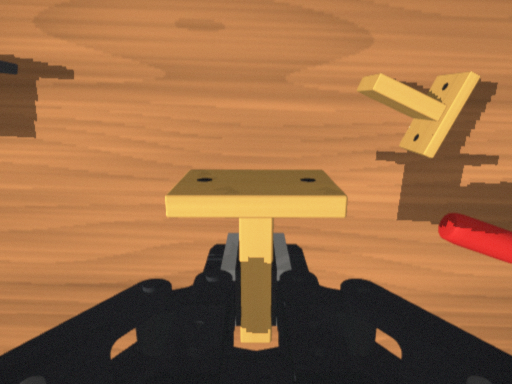

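The bracket is held by its web. The flange's top face spans (167,196) to (346,216), and its outer face with both holes spans rows 170 to 196.

Run:
```python
from h import *
p,d,ci=load("w4.npz"); tcp=np.array([.44444,.07866,.15992]); T=Rq(np.array([0,.99987,.01635,0.]));
c=cloud(ci,d,(lambda m:(m.__setitem__((slice(199,214),slice(172,341)),True),m)[1])(np.zeros(d.shape,bool)))
n=np.linalg.svd(c-c.mean(0),full_matrices=False)[2][2]; print("top plane n in tool",(T.T@n).round(4),"z",c[:,2].mean(),c[:,2].std())
m=np.zeros(d.shape,bool); m[174:192,195:320]=1; cf=cloud(ci,d,m); n=np.linalg.svd(cf-cf.mean(0),full_matrices=False)[2][2]; print("face n in tool",(T.T@n).round(4),"mean tool",((cf.mean(0)-tcp)@T).round(4))
zt=c[:,2].mean()
g=p[:,:,0].astype(int); print(g[186:222,210],g[186:222,300]); print(g[205,160:175],g[205,338:352],g[212,160:175],g[212,338:352]); print(g[166:174,210]);print(g[235,230:280])
```

```text
top plane n in tool [0.0533 0.     0.9986] z 0.17377042330162626 0.0005849287121206557
face n in tool [ 1.0e+00  1.4e-03 -2.0e-04] mean tool [0.0362 0.0006 0.0034]
[135 137 138 137 136 136 140 137 145 191 224 234 240 241 241 241 242 243
 244 244 246 245 245 243 243 243 243 243 243 243 235 214 200 200 195 191] [137 135 134 133 132 133 132 133 138 180 221 233 241 241 241 241 241 242
 242 243 243 243 243 242 242 241 240 241 242 242 236 218 200 200 201 198]
[193 194 194 193 198 231 249 246 245 244 243 245 245 244 245] [241 241 242 243 242 241 240 225 178 195 209 213 212 214] [207 205 204 205 206 215 251 248 244 242 242 243 242 242 243] [238 240 239 239 240 238 235 198 169 197 204 206 204 205]
[202 200 191 160 138 134 134 128]
[109 107 110 111 106 109 106 110 138 239 248 246 243 242 244 243 245 243
 242 243 242 242 242 244 243 243 242 243 242 242 241 242 242 242 242 242
 242 243 243 243 240 211 151 112 103 100  99 103 100 104]
```

Run:
```python
from h import *
p,d,ci=load("w4.npz"); tcp=np.array([.44444,.07866,.15992]); T=Rq(np.array([0,.99987,.01635,0.]))
E=onplane(ci,[[164.6,205],[345.4,205],[255,195.3],[238.2,235],[271,235],[164.9,212],[345.1,212]],.1738); E[3:5]=onplane(ci,[[238.6,235],[271.2,235]],.1698)
L=((E-tcp)@T); print(L.round(4))
yc=np.mean(L[[0,1,5,6],1]); xf=.0362; print("yc",yc,"xf edge",L[2,0])
a=np.radians(-18.36); X=np.array([np.cos(a),np.sin(a)]);Y=np.array([np.sin(a),-np.cos(a)])
pad=np.array([.5969,-.2090])
for gap in (.04,.0): print(gap,pad-(xf+gap)*X-yc*Y)
t=pad-(xf+.04)*X-yc*Y; dd=t-tcp[:2]; print("tool shift at yaw -18.36:",dd@X,dd@Y)
```

```text
[[ 0.0327 -0.0297 -0.0139]
 [ 0.0327  0.0294 -0.0139]
 [ 0.036  -0.0001 -0.0139]
 [ 0.0205 -0.0058 -0.0099]
 [ 0.0206  0.0055 -0.0099]
 [ 0.0303 -0.0298 -0.0139]
 [ 0.0303  0.0295 -0.0139]]
yc -0.0001324176315834263 xf edge 0.036006746994356735
0.04 [ 0.52453716 -0.1851237 ]
0.0 [ 0.56250101 -0.19772317]
tool shift at yaw -18.36: 0.1591082205092652 0.22512656991284383
```

>>> jog_arm --moves "0 0 6.74 0 0 0 0;0 0 6.74 0 0 0 0;0 0 6.74 0 0 0 0;0 0 0 0.0159 0.0225 0 0;0 0 0 0.0159 0.0225 0 0;0 0 0 0.0159 0.0225 0 0;0 0 0 0.0159 0.0225 0 0;0 0 0 0.0159 0.0225 0 0;0 0 0 0.0159 0.0225 0 0;0 0 0 0.0159 0.0225 0 0;0 0 0 0.0159 0.0225 0 0;0 0 0 0.0159 0.0225 0 0"

```text
t: 7.72
ee_pos: [0.5161, -0.1595, 0.1582]
tool_rot: [-0.0, 0.987, -0.159, -0.002]
contact_force: [0.3, -0.4, -3.2]
opening: 0.0106
grasp_force: 68.5
```

>>> jog_arm --moves "0 0 0 0.0159 0.0225 0 0;0 0 0 0 0 0.015 0;0 0 0 0 0 0.02 0;0 0 0 0 0 0.02 0;0 0 0 0 0 0.02 0;0 0 0 0 0 0.01 0;0 0 0 0 0 0 0;0 0 0 0 0 0 0;0 0 0 0 0 0 0"

```text
t: 8.47
ee_pos: [0.5257, -0.1848, 0.0758]
tool_rot: [0.0, 0.987, -0.159, 0.001]
contact_force: [-0.2, 0.0, -2.2]
opening: 0.0111
grasp_force: 68.5
```

Run:
```python
from h import *; from plant import r
s=r.get_state();ci=r.camera_info("wrist");p,d=r.capture("wrist");np.savez("w5.npz",p=p,d=d,pos=ci["position"],att=ci["attitude"])
cv2.imwrite("pics/w5.png",p[:,:,::-1]);T=Rq(s["tool_rot"]);print(s["t"],s["ee_pos"],T.round(4),np.degrees(np.arctan2(T[1,0],T[0,0])),s["opening"],s["grasp_force"],s["contact_force"],s["qpos"].round(2))
```

```text
8.4667 [ 0.52565725 -0.1848476   0.07579659] [[ 9.493e-01 -3.145e-01  1.100e-03]
 [-3.145e-01 -9.493e-01 -3.000e-04]
 [ 1.200e-03 -0.000e+00 -1.000e+00]] -18.33045441831047 0.0110592824444961 68.52360606193542 [-0.15384542  0.03330421 -2.2447658 ] [ 0.35  0.5  -0.11  1.97  0.09  0.68 -1.71]
```

View pics/w5.png

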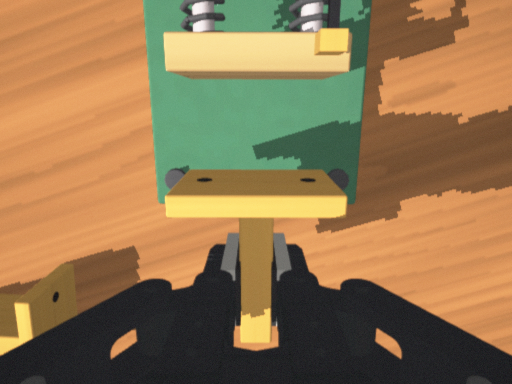

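The held flange is in front of the pad. The pad top spans (165,33) to (351,72) and the flange top spans (167,197) to (346,216). I'll measure the pad relative to the flange from this single view.

```bash
cat > rel.py <<'E'
from h import *; from plant import r; import sys
f,rows,cols,ce=sys.argv[1],*[list(map(int,a.split(","))) for a in sys.argv[2:5]]
p,d,ci=load(f); s=r.get_state(); T=Rq(s["tool_rot"]); tcp=s["ee_pos"]
def sub(a,b,c,e): m=np.zeros(d.shape,bool); m[a:b,c:e]=1; q=cloud(ci,d,m); return (q-tcp)@T
def fit(q): n=np.linalg.svd(q-q.mean(0),full_matrices=False)[2][2]; return (n*np.sign(n[np.argmax(abs(n))])).round(4)
top=sub(*rows,180,310); fl=sub(199,214,172,341)
print("pad top tool z",np.median(top[:,2]),fit(top)," flange top tool z",np.median(fl[:,2]),fit(fl))
g=p.astype(int)
y=ce[0]; zt=tcp[2]-np.median(top[:,2])
print("front edge col profiles",g[cols[0]:cols[1],200,0],g[cols[0]:cols[1],300,0])
print("left",g[y,158:172,0],"right",g[y,340:360,0], "right@low",g[cols[0]-3,340:360,0],"left low",g[cols[0]-3,158:172,0])
E
python3 rel.py w5.npz 40,66 66,84 60
```

```text
pad top tool z -0.003179349385807947 [-0.0118 -0.0018  0.9999]  flange top tool z -0.013356490442286175 [ 5.860e-02 -6.000e-04  9.983e-01]
front edge col profiles [244 244 243 235 219 178 151 151 147 140 138 141 138 117 104 103 101 103] [242 243 242 237 227 198 154 151 151 145 139 141 139 122 102 100 103 100]
left [102 100  99 100 100 100 137 246 248 246 246 245 246 246] right [242 243 242 242 243 243 242 242 233 185 112  66  57  55  56  56  56  53
  57  54] right@low [240 241 240 240 241 240 240 240 221 169  97  61  56  55  55  53  58  56
  55  52] left low [ 99  98 100 101 102 101 127 232 246 245 245 245 243 244]
```

Run:
```python
from h import *; from plant import r
p,d,ci=load("w5.npz"); s=r.get_state(); T=Rq(s["tool_rot"]); tcp=s["ee_pos"]
f=lambda uv,tz:((onplane(ci,uv,tcp[2]-tz)-tcp)@T).round(4)
print("pad ends",f([[164.3,60],[349.5,60],[164.3,63],[349.3,63]],-.0034)); print("front edge",f([[200,70.9],[300,71.3]],-.0034))
fl=f([[164.7,205],[345.4,205],[164.9,212],[345.2,212],[210,195.3],[300,195.5]],-.0137);print("flange",fl); g=p.astype(int)
print(g[205,160:175,0],g[205,338:352,0],g[190:200,210,0],g[190:200,300,0])
```

```text
pad ends [[ 0.078  -0.0291 -0.0032]
 [ 0.078   0.0303 -0.0032]
 [ 0.0771 -0.0292 -0.0032]
 [ 0.0771  0.0303 -0.0032]]
front edge [[ 0.0747 -0.0178 -0.0033]
 [ 0.0746  0.0145 -0.0033]]
flange [[ 0.0325 -0.0295 -0.0136]
 [ 0.0326  0.0295 -0.0136]
 [ 0.0301 -0.0296 -0.0136]
 [ 0.0302  0.0296 -0.0136]
 [ 0.0359 -0.0146 -0.0136]
 [ 0.0358  0.0146 -0.0136]]
[232 234 235 233 236 248 254 254 253 253 253 253 253 253 253] [251 252 252 252 251 251 251 240 193 135 121 123 121 125] [142 145 144 143 155 193 229 245 251 252] [140 140 143 143 146 182 222 242 250 251]
```

>>> jog_arm --moves "0 0 0 0 0.0006 0.0105 0;0 0 0 0.01 0 0 0;0 0 0 0.01 0 0 0;0 0 0 0.008 0 0 0;0 0 0 0.005 0 0 0;0 0 0 0 0 0 0;0 0 0 0 0 0 0;0 0 0 0 0 0 0;0 0 0 0 0 0 0;0 0 0 0 0 0 0"

```text
t: 9.35
ee_pos: [0.5557, -0.1956, 0.0648]
tool_rot: [0.0, 0.987, -0.159, -0.0]
contact_force: [0.0, 0.4, -2.6]
opening: 0.0111
grasp_force: 68.6
```

Run:
```python
from h import *; from plant import r
s=r.get_state();ci=r.camera_info("wrist");p,d=r.capture("wrist");np.savez("w6.npz",p=p,d=d,pos=ci["position"],att=ci["attitude"])
cv2.imwrite("pics/w6.png",p[:,:,::-1]);T=Rq(s["tool_rot"]);print(s["t"],s["ee_pos"],T.round(4),np.degrees(np.arctan2(T[1,0],T[0,0])),s["contact_force"])
```

```text
9.35 [ 0.55574005 -0.19562644  0.06482047] [[ 9.492e-01 -3.146e-01 -4.000e-04]
 [-3.146e-01 -9.492e-01  0.000e+00]
 [-4.000e-04  1.000e-04 -1.000e+00]] -18.337382377254933 [ 0.02096646  0.37960358 -2.638954  ]
```

View pics/w6.png

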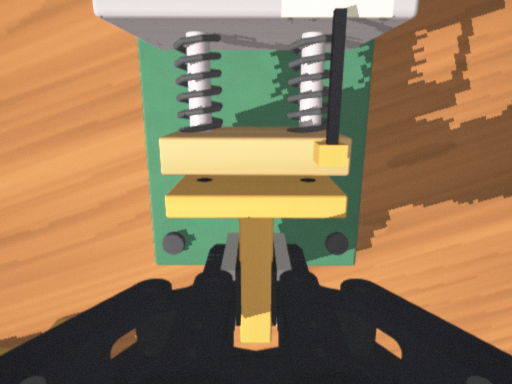

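The flange is now just ahead of the pad. The pad top spans (160,138) to (350,174) and the flange top spans (166,196) to (346,216), with the remaining gap between rows 174 and 178.

```bash
python3 rel.py w6.npz 143,168 164,184 155
python3 - <<'E'
from h import *; from plant import r
p,d,ci=load("w6.npz"); s=r.get_state(); T=Rq(s["tool_rot"]); tcp=s["ee_pos"]; g=p.astype(int)
def half(v,lo,hi): # steepest step position in v[lo:hi]
    k=np.abs(np.diff(v[lo:hi])); i=k.argmax(); w=k[max(i-1,0):i+2]; return lo+max(i-1,0)+(w*np.arange(len(w))).sum()/w.sum()+.5
f=lambda uv,tz:((onplane(ci,uv,tcp[2]-tz)-tcp)@T).round(4)
for nm,rows,b,z in(("pad",(145,158,168),((152,168),(343,358)),-.0137),("fl",(200,205,210),((158,174),(338,352)),-.0137)):
    for y in rows:
        e=[[half(g[y].sum(1),*bb),y] for bb in b]; q=f(e,z); print(nm,y,np.round(e,1)[:,0],q[:,1],"mid",q[:,1].mean(),"w",q[1,1]-q[0,1])
E
```

```text
pad top tool z -0.014738413529641973 [-2.9e-03  4.0e-04  1.0e+00]  flange top tool z -0.013725548499938662 [ 0.0608 -0.001   0.9981]
front edge col profiles [249 248 248 247 248 247 247 247 246 238 202 154 147 139  99  46  35  90
 132 147] [247 246 246 246 245 245 245 246 245 241 223 179 149 141 120  93 102 131
 142 143]
left [104 150 252 253 252 252 252 252 252 252 252 252 252 252] right [252 252 252 252 252 252 251 219 171 151 125  81  57  56  59  62  56  58
  60  57] right@low [252 252 252 252 252 252 252 249 233 181 101  66  61  60  56  61  59  61
  60  61] left low [104 118 198 249 251 251 251 251 251 250 251 251 250 251]
pad 145 [158.5 347.8] [-0.0301  0.0291] mid -0.0004999999999999987 w 0.0592
pad 158 [159.5 349.5] [-0.0301  0.0299] mid -9.99999999999994e-05 w 0.06
pad 168 [160.3 348.5] [-0.03    0.0298] mid -9.99999999999994e-05 w 0.0598
fl 200 [164.2 346.4] [-0.0295  0.0299] mid 0.00020000000000000052 w 0.059399999999999994
fl 205 [164.6 346.2] [-0.0295  0.03  ] mid 0.0002500000000000002 w 0.0595
fl 210 [165.2 345.5] [-0.0294  0.0299] mid 0.0002500000000000002 w 0.0593
```

>>> jog_arm --moves "0 0 0 0 -0.0003 -0.0007 0;0 0 0 0.0015 0 0 0;0 0 0 0.0015 0 0 0;0 0 0 0.001 0 0 0;0 0 0 0.001 0 0 0;0 0 0 0.001 0 0 0;0 0 0 0.001 0 0 0;0 0 0 0.001 0 0 0;0 0 0 0.001 0 0 0;0 0 0 0.001 0 0 0;0 0 0 0 0 0 0;0 0 0 0 0 0 0"

```text
t: 10.4
ee_pos: [0.5652, -0.1985, 0.0654]
tool_rot: [-0.0, 0.987, -0.159, -0.001]
contact_force: [-3.3, 0.9, -1.4]
opening: 0.0115
grasp_force: 68.8
```

>>> jog_arm --moves "0 0 0 0.001 0 0 0;0 0 0 0.001 0 0 0;0 0 0 0.001 0 0 0;0 0 0 0 0 0 0;0 0 0 0 0 0 0;0 0 0 0 0 0 0"

```text
t: 10.9
ee_pos: [0.5677, -0.1993, 0.0653]
tool_rot: [-0.0, 0.987, -0.159, -0.001]
contact_force: [-5.5, 1.9, -1.0]
opening: 0.0109
grasp_force: 69.0
```

Run:
```python
from h import *; from plant import r
s=r.get_state();ci=r.camera_info("wrist");p,d=r.capture("wrist");np.savez("w7.npz",p=p,d=d,pos=ci["position"],att=ci["attitude"])
cv2.imwrite("pics/w7.png",p[:,:,::-1]);T=Rq(s["tool_rot"]);print(s["t"],s["ee_pos"],T.round(4),np.degrees(np.arctan2(T[1,0],T[0,0])),s["contact_force"],s["contact_force"]@T)
```

```text
10.9 [ 0.56768582 -0.19929223  0.06534573] [[ 9.492e-01 -3.148e-01 -2.100e-03]
 [-3.148e-01 -9.492e-01  5.000e-04]
 [-2.200e-03  2.000e-04 -1.000e+00]] -18.346518195031752 [-5.52769406  1.87590966 -1.0329196 ] [-5.83492061 -0.04081211  1.04565646]
```

View pics/w7.png

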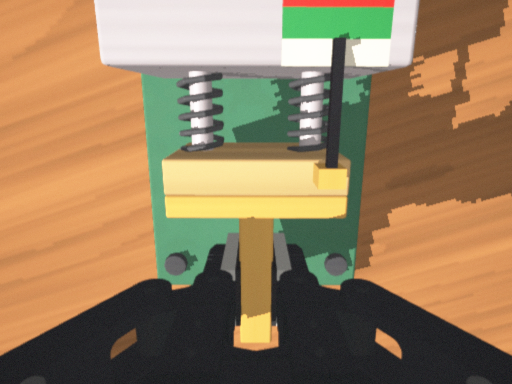

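The flange is flush on the pad, with pad edges at columns 164 and 349 and flange edges at 166 and 347. The pointer tip at (339,39) is at the white/green border, so about 6 N. I'll press 4 mm more.

>>> jog_arm --moves "0 0 0 0.001 0 0 0;0 0 0 0.001 0 0 0;0 0 0 0.001 0 0 0;0 0 0 0.001 0 0 0;0 0 0 0 0 0 0;0 0 0 0 0 0 0;0 0 0 0 0 0 0;0 0 0 0 0 0 0;0 0 0 0 0 0 0;0 0 0 0 0 0 0"

```text
t: 11.78
ee_pos: [0.5704, -0.2002, 0.0653]
tool_rot: [-0.0, 0.987, -0.159, -0.002]
contact_force: [-8.3, 3.0, 2.4]
opening: 0.011
grasp_force: 69.3
```

Run:
```python
from h import *; from plant import r
s=r.get_state();ci=r.camera_info("wrist");p,d=r.capture("wrist");np.savez("w8.npz",p=p,d=d,pos=ci["position"],att=ci["attitude"])
cv2.imwrite("pics/w8.png",p[:,:,::-1]);T=Rq(s["tool_rot"]);tcp=s["ee_pos"];print(s["t"],tcp,T.round(4),s["contact_force"]@T,s["wrist_torque"])
for a,b in((170,190),(199,213)):
    m=np.zeros(d.shape,bool);m[a:b,185:300]=1;q=(cloud(ci,d,m)-tcp)@T; print(a,"top z tool",np.median(q[:,2]))
    for y in range(a,b,3): m[:]=0;m[y,185:300]=1;print(y,round(float(np.median(((cloud(ci,d,m)-tcp)@T)[:,2])),4),end=" ")
X=T[:2,0]; print("\npad travel est",(tcp[:2]+.0360*X-np.array([.5969,-.2090]))@X)
```

```text
11.7833 [ 0.57044954 -0.20019691  0.06532073] [[ 9.492e-01 -3.147e-01 -4.400e-03]
 [-3.147e-01 -9.492e-01  1.200e-03]
 [-4.600e-03  3.000e-04 -1.000e+00]] [-8.86303474 -0.20162411 -2.37216297] [ 0.48857995  1.37120592 -0.0517791 ]
170 top z tool -0.014434882347957357
170 -0.0145 173 -0.0145 176 -0.0144 179 -0.0145 182 -0.0144 185 -0.0144 188 -0.0145 199 top z tool -0.013960684689606567
199 -0.014 202 -0.014 205 -0.014 208 -0.0139 211 -0.014 
pad travel est 0.008122667342984696
```

View pics/w8.png

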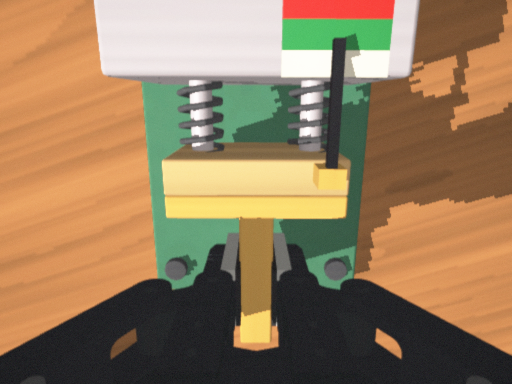

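Pressing at 8.9 N, with the pointer tip at (339,39) inside the green band. The tool has dipped 0.26° and sits about 0.5 mm low, so I'll trim both, add 1 mm of press and hold.

>>> jog_arm --moves "0 0.13 0 0.0005 0 -0.0002 0;0 0.13 0 0.0005 0 -0.0001 0;0 0 0 0 0 0 0;0 0 0 0 0 0 0;0 0 0 0 0 0 0;0 0 0 0 0 0 0;0 0 0 0 0 0 0;0 0 0 0 0 0 0;0 0 0 0 0 0 0;0 0 0 0 0 0 0;0 0 0 0 0 0 0;0 0 0 0 0 0 0"

```text
t: 12.83
ee_pos: [0.5708, -0.2003, 0.0653]
tool_rot: [0.0, 0.987, -0.159, -0.001]
contact_force: [-8.1, 3.6, 1.0]
opening: 0.0113
grasp_force: 69.3
```

>>> jog_arm --moves "0 0 0 0 0 0 0;0 0 0 0 0 0 0;0 0 0 0 0 0 0;0 0 0 0 0 0 0;0 0 0 0 0 0 0;0 0 0 0 0 0 0;0 0 0 0 0 0 0;0 0 0 0 0 0 0;0 0 0 0 0 0 0;0 0 0 0 0 0 0;0 0 0 0 0 0 0;0 0 0 0 0 0 0"

```text
t: 13.83
ee_pos: [0.5708, -0.2003, 0.0653]
tool_rot: [0.0, 0.987, -0.159, -0.001]
contact_force: [-8.7, 2.9, 2.1]
opening: 0.011
grasp_force: 69.3
```

```bash
cat > chk.py <<'E'
from h import *; from plant import r
s=r.get_state();ci=r.camera_info("wrist");p,d=r.capture("wrist");np.savez("w9.npz",p=p,d=d,pos=ci["position"],att=ci["attitude"])
T=Rq(s["tool_rot"]);tcp=s["ee_pos"];print(s["t"],tcp,T.round(4),s["contact_force"]@T,s["grasp_force"])
def pl(a,b,c,e): m=np.zeros(d.shape,bool);m[a:b,c:e]=1;return cloud(ci,d,m)
for nm,b in(("pad",(170,190,185,300)),("fl",(199,213,185,330))):
    q=pl(*b);A=np.c_[(q-tcp)@T[:,:2],np.ones(len(q))];k=np.linalg.lstsq(A,q[:,2],rcond=None)[0];print(nm,"top z",np.median(q[:,2]).round(4),"slopes x,y",k[:2].round(4))
g=p.astype(int).sum(2)
def half(v,lo,hi):
    k=np.abs(np.diff(v[lo:hi])); i=k.argmax(); w=k[max(i-1,0):i+2]; return lo+max(i-1,0)+(w*np.arange(len(w))).sum()/w.sum()+.5
f=lambda uv,tz:((onplane(ci,uv,tcp[2]-tz)-tcp)@T)
for nm,rows,b in(("pad",(178,183,189),((156,172),(342,358))),("fl",(200,205,210),((158,174),(338,352)))):
    for y in rows: q=f([[half(g[y],*bb),y] for bb in b],-.0142); print(nm,y,q[:,1].round(4),"mid",q[:,1].mean().round(4))
E
python3 chk.py
```

```text
13.8333 [ 0.57077948 -0.20031928  0.06530152] [[ 9.492e-01 -3.147e-01 -1.600e-03]
 [-3.147e-01 -9.492e-01  2.000e-04]
 [-1.600e-03  3.000e-04 -1.000e+00]] [-9.14817884e+00  8.83212658e-03 -2.13430829e+00] 69.32223558425903
pad top z 0.0796 slopes x,y [ 0.0212 -0.0014]
fl top z 0.0791 slopes x,y [0.0447 0.0003]
pad 178 [-0.0295  0.0292] mid -0.0001
pad 183 [-0.0294  0.03  ] mid 0.0003
pad 189 [-0.0294  0.0299] mid 0.0002
fl 200 [-0.0294  0.0298] mid 0.0002
fl 205 [-0.0293  0.0299] mid 0.0003
fl 210 [-0.0293  0.0297] mid 0.0002
```

>>> jog_arm --moves "0 0 0 0.0005 0 0 0;0 0 0 0 0 0 0;0 0 0 0 0 0 0;0 0 0 0 0 0 0;0 0 0 0 0 0 0;0 0 0 0 0 0 0;0 0 0 0 0 0 0;0 0 0 0 0 0 0;0 0 0 0 0 0 0;0 0 0 0 0 0 0;0 0 0 0 0 0 0;0 0 0 0 0 0 0"

```text
t: 14.88
ee_pos: [0.5712, -0.2004, 0.0653]
tool_rot: [0.0, 0.987, -0.159, -0.001]
contact_force: [-8.3, 2.6, 2.7]
opening: 0.0109
grasp_force: 69.4
```

>>> jog_arm --moves "0 0 0 0 0 0 0;0 0 0 0 0 0 0;0 0 0 0 0 0 0;0 0 0 0 0 0 0;0 0 0 0 0 0 0;0 0 0 0 0 0 0;0 0 0 0 0 0 0;0 0 0 0 0 0 0;0 0 0 0 0 0 0;0 0 0 0 0 0 0;0 0 0 0 0 0 0;0 0 0 0 0 0 0"

```text
t: 15.88
ee_pos: [0.5712, -0.2005, 0.0653]
tool_rot: [0.0, 0.987, -0.159, -0.001]
contact_force: [-8.2, 3.7, 2.2]
opening: 0.0112
grasp_force: 69.4
```

>>> jog_arm --moves "0 0 0 0 0 0 0;0 0 0 0 0 0 0;0 0 0 0 0 0 0;0 0 0 0 0 0 0;0 0 0 0 0 0 0;0 0 0 0 0 0 0"

```text
t: 16.38
ee_pos: [0.5712, -0.2004, 0.0653]
tool_rot: [0.0, 0.987, -0.159, -0.001]
contact_force: [-8.5, 3.5, 2.0]
opening: 0.011
grasp_force: 69.4
```

```bash
python3 chk.py && python3 -c "
from plant import r
print(r.sign_off())"
```

```text
16.3833 [ 0.57116257 -0.20041889  0.06529782] [[ 9.492e-01 -3.147e-01 -1.800e-03]
 [-3.147e-01 -9.492e-01  3.000e-04]
 [-1.800e-03  3.000e-04 -1.000e+00]] [-9.1880902  -0.66377424 -1.93620749] 69.35265898704529
pad top z 0.0796 slopes x,y [ 0.0299 -0.0022]
fl top z 0.0791 slopes x,y [ 0.0525 -0.0007]
pad 178 [-0.0295  0.0292] mid -0.0001
pad 183 [-0.0294  0.03  ] mid 0.0003
pad 189 [-0.0294  0.0299] mid 0.0002
fl 200 [-0.0293  0.0298] mid 0.0002
fl 205 [-0.0293  0.0299] mid 0.0003
fl 210 [-0.0293  0.0298] mid 0.0002
the job is handed in; nothing more can be done
None
```

I handed the job in at 16.4 s with the leftmost brass bracket still gripped and pressed flush and square on the jig's pad at about 9 N, held for over 4 s, its edges within about 0.5 mm of the pad's.

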